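# Clear the sample cooler's lid and hold it open

## Task

Someone has left the vial rack on the closed lid of the sample cooler. Lift the rack off without tipping it and set it down gently, flat and upright inside the shallow steel tray, while the lid is still shut; then raise the lid, which has a bar handle in front, to 60 degrees open and keep holding it there so that a colleague can load samples - the lid falls shut if let go, so finish while still holding it. Leave the carton, the bottle and the beaker where they stand.

Things in the scene. Friction and masses are not known exactly. Their poses are not given: they have to be found in the camera images.
- cooler: Sample cooler, a fixed grey box 180 mm deep (its x) x 220 mm wide (its y) x 100 mm high, closed by a hinged lid; origin at the centre of its underside on the bench. Its x axis points horizontally from the bar handle's side (front, towards the robot) to the hinge side (back). The lid's flat top lies 112 mm above the bench when shut.
- lid (a joint): Angle of the cooler's lid in rad: 0 = shut and level, grows as the lid opens upward, 60 degrees = 1.047, stop at 1.4. No catch, spring or stay: the lid (about 0.5 kg, almost free hinge) falls shut from any angle. The lid is a 180 x 220 x 12 mm plate.
- lid_hinge (a point): Point on the hinge axis of the lid, at the middle of the cooler's back top edge: 90 mm behind the cooler's centre (+x of the cooler), 100 mm above the bench. The axis runs along the cooler's y. Axes as the cooler's.
- lid_bar (a point): Middle of the lid's bar handle: a round dark steel bar of 12 mm diameter, 120 mm long, parallel to the hinge, carried by a 12 mm round arm at each end, 45 mm in front of the lid's front edge (free gap of 39 mm between bar and lid, clear space below). With the lid shut it is 225 mm in front of the hinge axis, 6 mm above it (106 mm above the bench). It moves with the lid on an arc about the hinge; its axes turn with the lid.
- rack_center (a point): Centre of the loose vial rack (half-way up; 24.5 mm above its underside): a white block 46 mm wide (its x) x 100 mm long (its y) x 34 mm high, with ten black-capped vials fixed in it in two rows that stand up to 49 mm above the underside; about 0.18 kg. z is up through the vials. It starts on the closed lid.
- tray: Shallow open steel tray, fixed to the bench, 180 x 180 mm outside, rim 12 mm high, walls 4 mm, inner floor 4 mm above the bench; origin at the centre of its underside, z up. It stands to the left or to the right of the cooler.
- carton: Bystander: closed cardboard carton 100 (x) x 130 (y) x 50 mm high, on the other side of the cooler from the tray; origin at the centre of its underside.
- bottle: Bystander: capped glass bottle, 72 mm diameter, 150 mm high; origin at the centre of its underside.
- beaker: Bystander: open glass beaker, 72 mm across the rim, 90 mm high; origin at the centre of its underside.
Mind the look-alikes: they are no part of the job. Of the things that look like the part that bears rack_center, the middle-sized one is meant.

How it is judged:
By the outcome, as a careful person would: the job done as asked, in the order asked, and still so for the second after the job is handed in, while the arm keeps its last pose, push and grip.
It also fails if it takes over 64 s, if anything falls off the work surface, if the arm or the gripper's body presses on something with over 40 N, if the wrist force passes 120 N, or if a joint passes its speed limit or range.

## Robot

A 6-joint arm with a two-finger parallel gripper is mounted at the origin on the work surface. World frame = base frame: x ahead of the robot, y to its left, z up, the work surface at z = 0. Lengths are in m, angles in rad, forces in N, time in s.
With the tool pointing down it reaches from about 0.25 to 0.725 m from the base axis. Payload 4 kg.
Tool frame: the origin (TCP) lies on the centre line of the jaws, within the pads' length; the fingertips stand 14 mm ahead of it and the grasp point (between the pads) lies 5 mm behind it; z points along the fingers, x is the direction in which the jaws open and shut, and the axes are right-handed (so a half turn about z gives the same grasp; the last joint's range is limited). The gripper opens to 85 mm and grips with 20 to 120 N. Pads are 22 mm wide; open, the fingers measure 114 mm over their backs; the gripper's body (76 mm by 85 mm) begins 54 mm behind the grasp point. The pads swing forward as they close: fully open they stand 13 mm farther back than shut.
Start: joints at [1.338, 0.241, 0.005, 1.335, 0, 1.571], TCP at [0.115, 0.487, 0.245] pointing down, gripper open.
Joint ranges: [-2.72, 2.72], [-1.05, 1.87], [-1.09, 1.28], [-1.99, 2.15], [-1.42, 1.44], [-3.14, 3.14]. Speed limits (rad/s): [2.79, 2.79, 3.14, 3.14, 3.14, 3.14].

## Interface

Orientations are given as a unit quaternion [x, y, z, w].
In Python, from workcell import get_obs, optics, ticket gives the robot as it stands.
- The arm moves only by the shell command python3 -m inch 'ROWS'. ROWS is JSON, a list that holds one entry, the list of rows, each a list of 5 numbers: the finger opening in cm, from 0 to 8.54, then the shift along the tool's x, y, z in cm, then the turn about the tool's z in degrees. In form: [[[fingers, dx, dy, dz, roll], ...]]. A call has exactly 5 rows; each row is the pose to reach, as a shift and turn from the pose measured when the call began, along the tool's axes at that moment; what a row does not reach only later rows make up. A row lasts 1/8 s, in which the tool goes at most 62.5 mm and 10.7 degrees, less where a joint would pass 70% of its speed; a pose out of reach is approached as far as the arm can. A call with a gripper value outside its range is refused whole. The fingers move at their own pace and stop on an object; the grip force is fixed at half the most. Time passes only in rows, so rows that repeat a pose let the fingers close, or fill a call up. It gives the time, the measured TCP pose, the force and the opening at its end, in the units of the state.
- get_obs(): the state, without advancing time (a new reading comes with each control period).
- optics.camera(name): name is "side" or "top" or "wrist"; returns (picture, depth): 400x640x3 uint8, red, green, blue; 400x640 float32, m along the optical axis (not along the pixel's ray), 0 where there is no reading.
- optics.camera_info(name): a dict with "vfov" (degrees; the focal length in pixels is half the picture's height over the tangent of half this angle, whatever the lens; pixels are square), "cx", "cy" (the principal point, pixels), "R" (3x3) and "t" (3): a world point X has camera coordinates R X + t. Camera axes: x right, y down, z forward; pixel columns grow to the right and rows downward; lengths in m; the calibration is good to about 2 mm. A picture is of the moment at which its call begins: read the wrist's pose just before it. camera_info takes no time and is no camera call; for the wrist camera it gives the pose at the moment of the call.
- ticket.job_done(): hands the job in, once; it reports no verdict.
The state is a dict: "clock": time; "joint_pos": joint angles; "joint_vel": joint speeds; "tau": joint torques, N m; "eef_pos": TCP position; "tool_rot": TCP orientation; "ft_force": force on the tool from outside, world axes, zero at the start; "ft_torque": the same for the moment, N m; "grip_width": finger opening in m.
Only numpy, scipy, OpenCV 4.12 (cv2) and the standard library are available. Lean on these libraries where they do the work, as an engineer would, in place of code of your own. Each camera call takes 0.05 s, during which the arm holds its last target.

## Working session

There is one attempt and no reset: what is moved stays moved. The work goes in short steps, Python scripts to look and compute and a shell command to move; the robot and the scene stay as the last step left them, time stands still between calls to the robot, and variables do not carry over. Pictures are saved under pics/ and viewed, and the job is handed in when it is done.

```bash
ls; mkdir -p pics
python3 - <<'E'
from workcell import get_obs, optics, ticket
import cv2
print(get_obs())
for n in ["side","top","wrist"]:
    p,d=optics.camera(n); i=optics.camera_info(n); print(n,i)
    cv2.imwrite(f"pics/{n}0.png",cv2.cvtColor(p,cv2.COLOR_RGB2BGR))
E
```

```text
pics
{'clock': 0.0, 'joint_pos': array([1.33800967e+00, 2.41411728e-01, 3.72369984e-03, 1.33519295e+00,
       1.36208227e-05, 1.57078201e+00]), 'joint_vel': array([ 0.00051909,  0.00115871, -0.00046767,  0.0027638 , -0.00031176,
       -0.00075362]), 'tau': array([-7.90038903e-04, -3.72317398e+01,  2.52408278e+01,  1.69460918e-02,
       -5.22880896e-05,  2.11317300e-06]), 'eef_pos': array([0.11520255, 0.48593012, 0.24441335]), 'tool_rot': array([ 7.84434400e-01,  6.20210921e-01, -8.21870379e-04,  6.41108630e-04]), 'ft_force': array([0.15139754, 0.01205183, 0.12585282]), 'ft_torque': array([ 0.03117084,  0.00547264, -0.01519807]), 'grip_width': 0.08548420949588416}
side {'vfov': 54.3683495392953, 'cx': 322.071479119685, 'cy': 199.36431403331926, 'R': array([[-0.99977475, -0.00780743, -0.01973583],
       [ 0.01085025,  0.61116787, -0.79142663],
       [ 0.01824091, -0.7914625 , -0.61094549]]), 't': array([0.55312118, 0.07455988, 1.09952745])}
top {'vfov': 42.686701339806504, 'cx': 318.5355779685648, 'cy': 198.93502198421942, 'R': array([[-0.04245443, -0.99909102,  0.00384165],
       [-0.97426426,  0.04054688, -0.22173205],
       [ 0.22137473, -0.01315629, -0.97510007]]), 't': array([0.02338339, 0.57946411, 1.26486222])}
wrist {'vfov': 61.85463439311617, 'cx': 317.31764250497446, 'cy': 203.63005806504856, 'R': array([[ 0.23146707,  0.97284191, -0.00127027],
       [ 0.93769855, -0.22275728,  0.26664701],
       [ 0.25912242, -0.06291113, -0.96379342]]), 't': array([-0.50064964, -0.03362869,  0.37844482])}
```

View pics/side0.png

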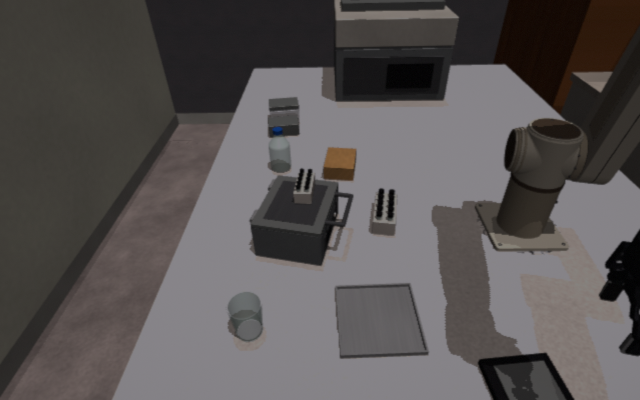

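View pics/top0.png

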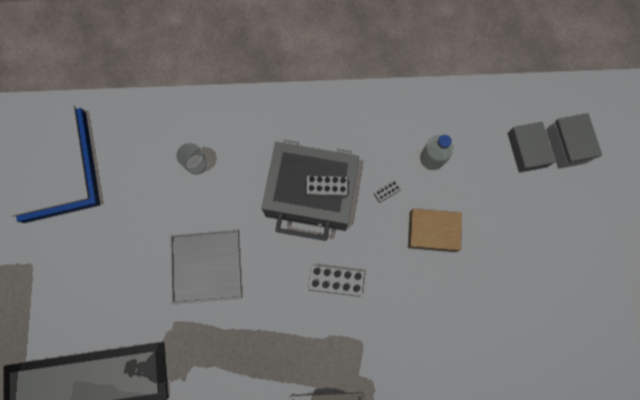

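View pics/wrist0.png

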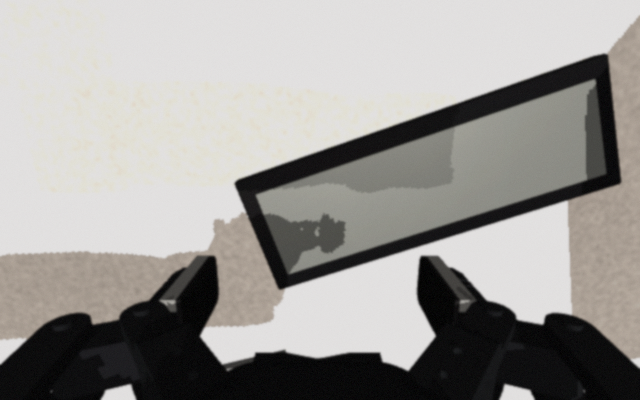

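The top view shows the target rack on the lid at about (327,185). The larger look-alike is on the bench at (337,280) and the small one at (387,191). The tray is at (207,266), left of the cooler, with the bar handle at about (302,233). Next I measure with the depth image.

```bash
cat > h.py <<'E'
from workcell import get_obs, optics, ticket
import cv2, numpy as np
def cam(n):
    i=optics.camera_info(n); p,d=optics.camera(n)
    f=200/np.tan(np.radians(i['vfov']/2)); return p,d,i,f
def pts(d,i,f):
    v,u=np.mgrid[0:400,0:640]
    c=np.stack([(u-i['cx'])/f*d,(v-i['cy'])/f*d,d],-1)
    return (c-i['t'])@i['R']
def ray(u,v,z,i,f):
    r=i['R'].T@np.array([(u-i['cx'])/f,(v-i['cy'])/f,1]); o=-i['R'].T@i['t']
    return o+r*(z-o[2])/r[2]
def rect(mask,P):
    q=P[mask][:,:2].astype(np.float32); return cv2.minAreaRect(q)
def save(name,p): cv2.imwrite(f"pics/{name}.png",cv2.cvtColor(p,cv2.COLOR_RGB2BGR))
E
python3 - <<'E'
from h import *
p,d,i,f=cam("top"); P=pts(d,i,f); np.save('P.npy',P); np.save('p.npy',p)
Z=P[...,2]
print("zero frac",(d==0).mean())
for n,(u,v) in dict(bench=(400,330),lid=(290,165),lid2=(345,205),rack=(327,182),tray=(207,266),bar=(302,234),carton=(436,230),big=(337,280),small=(387,191)).items(): print(n,P[v,u].round(4))
def big(m):
    n,l,s,c=cv2.connectedComponentsWithStats(m.astype(np.uint8)); k=1+np.argmax(s[1:,4]); return l==k
roi=np.zeros((400,640),bool); roi[100:250,250:375]=1
lid=big(roi&(abs(Z-.112)<.008)); print('lid px',lid.sum(),Z[lid].mean(),rect(lid|(roi&(Z>.12)&(Z<.2)),P))
rk=big(roi&(Z>.128)&(Z<.2)); print('rack',rk.sum(),np.percentile(Z[rk],[5,50,95]),rect(rk,P))
roi=np.zeros((400,640),bool); roi[215:320,160:255]=1
t=roi&(p.max(2)<150)
vis=p.copy(); vis[lid]=[255,0,0]; vis[rk]=[0,255,0]; vis[t]=[0,0,255]
save('m1',cv2.resize(vis[100:320,150:480],None,fx=2.4,fy=2.4,interpolation=0))
save('m1b',cv2.resize(p[100:320,150:480],None,fx=2.4,fy=2.4,interpolation=2))
ct=big((P[...,2]>.035)&(abs(np.mgrid[0:400,0:640][0]-230)<30)&(abs(np.mgrid[0:400,0:640][1]-436)<35)); print('carton',rect(ct,P),Z[ct].mean())
E
```

```text
zero frac 0.0040546875
bench [ 2.395e-01 -1.971e-01 -1.000e-04]
lid [0.6608 0.0684 0.1116]
lid2 [ 0.5513 -0.0658  0.1104]
rack [ 0.6015 -0.0223  0.1527]
tray [0.4241 0.299  0.0091]
bar [0.4818 0.0441 0.1154]
carton [ 0.4886 -0.303   0.0467]
big [ 0.371  -0.0393  0.0445]
small [ 0.6036 -0.1866  0.0236]
lid px 5671 0.11180756091260632 ((0.5964581966400146, 0.022565066814422607), (0.22038821876049042, 0.2414911985397339), 77.52339935302734)
rack 786 [0.13827026 0.14695073 0.16304842] ((0.5975978970527649, -0.021219756454229355), (0.10030560940504074, 0.04829585179686546), 86.06893157958984)
carton ((0.43798258900642395, -0.1661767214536667), (0.14730095863342285, 0.452501118183136), 21.81305694580078) 0.052694747052537905
```

View pics/m1.png

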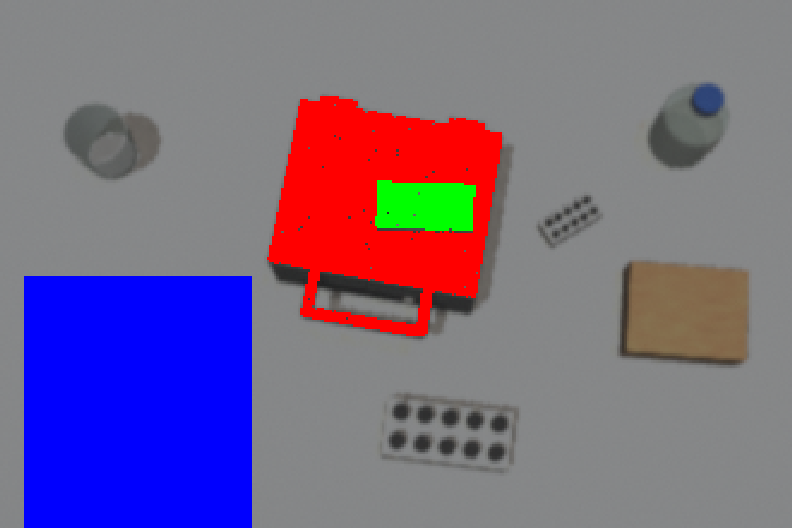

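View pics/m1b.png

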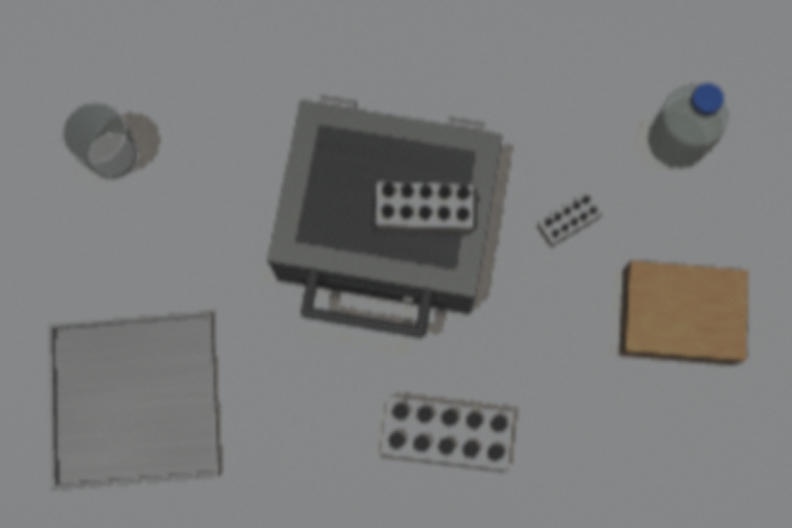

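Run:
```python
from h import *
P=np.load('P.npy'); p=np.load('p.npy'); Z=P[...,2]
i=optics.camera_info('top'); f=200/np.tan(np.radians(i['vfov']/2))
def big(m):
    n,l,s,c=cv2.connectedComponentsWithStats(m.astype(np.uint8)); k=1+np.argmax(s[1:,4]); return l==k
roi=np.zeros((400,640),bool); roi[130:250,250:375]=1
m=roi&(Z>.104)&(Z<.2)
m=cv2.morphologyEx(m.astype(np.uint8),cv2.MORPH_CLOSE,np.ones((3,3)))
lid=cv2.morphologyEx(m,cv2.MORPH_OPEN,np.ones((19,19)))>0
# lid outline by rays at z=.112 (rack interior shifts do not matter unless at edge)
c=[k for k in cv2.findContours(lid.astype(np.uint8),0,2)[0]]; c=max(c,key=cv2.contourArea)[:,0]
q=np.array([ray(u,v,.112,i,f)[:2] for u,v in c],np.float32)
r=cv2.minAreaRect(q); print('lid',r, cv2.boxPoints(r))
# bar
bm=roi&(Z>.095)&(Z<.13)&~lid; bm[:215]=0
print('bar px', bm.sum(), np.percentile(Z[bm],[5,50,95]))
b=np.argwhere(bm); q=np.array([ray(u,v,.108,i,f)[:2] for v,u in b],np.float32); r2=cv2.minAreaRect(q); print('bar+arms',r2,cv2.boxPoints(r2))
# rack by white mask
rk=roi&(Z>.128)&(Z<.2); 
ctr=cv2.minAreaRect(np.argwhere(rk)[:,::-1].astype(np.float32)); print('rack px',ctr)
x=cv2.boxPoints(ctr); print(np.array([ray(u,v,.146,i,f) for u,v in x]).round(4), ray(*ctr[0],.146,i,f))
# tray
e=cv2.Canny(cv2.GaussianBlur(p,(3,3),0),20,50)
tm=np.zeros((400,640),np.uint8); tm[222:312,165:250]=e[222:312,165:250]
hl=cv2.minAreaRect(np.argwhere(tm>0)[:,::-1].astype(np.float32)); print('tray px',hl)
q=np.array([ray(u,v,.012,i,f)[:2] for v,u in np.argwhere(tm>0)],np.float32); print('tray',cv2.minAreaRect(q))
vis=p.copy(); vis[tm>0]=[255,0,0]; vis[bm]=[255,0,0]; vis[rk]=[0,255,0]
cv2.drawContours(vis,[c[:,None]],-1,(255,255,0),1)
save('m2',cv2.resize(vis[100:320,150:480],None,fx=2.4,fy=2.4,interpolation=0))
```

```text
lid ((0.6182510256767273, 0.017492011189460754), (0.21945969760417938, 0.18895284831523895), 77.53526306152344) [[ 0.50231755 -0.06925973]
 [ 0.6868166  -0.11004306]
 [ 0.7341845   0.10424376]
 [ 0.5496855   0.14502709]]
bar px 439 [0.10207092 0.11008967 0.1148696 ]
bar+arms ((0.49856993556022644, 0.020849741995334625), (0.17779682576656342, 0.05421048402786255), 80.64895629882812) [[ 0.4573804  -0.0624632 ]
 [ 0.5108705  -0.07127148]
 [ 0.53975946  0.10416268]
 [ 0.48626935  0.11297096]]
rack px ((326.5088806152344, 185.23362731933594), (40.677406311035156, 19.489179611206055), 1.9091525077819824)
[[ 0.5744  0.0305  0.146 ]
 [ 0.6236  0.0271  0.146 ]
 [ 0.616  -0.0727  0.146 ]
 [ 0.5669 -0.0684  0.146 ]] [ 0.59514382 -0.02088423  0.146     ]
tray px ((205.754150390625, 266.3287353515625), (71.69025421142578, 71.90049743652344), 86.98721313476562)
tray ((0.4241454601287842, 0.3007848560810089), (0.18445976078510284, 0.18630798161029816), 2.486407518386841)
```

View pics/m2.png

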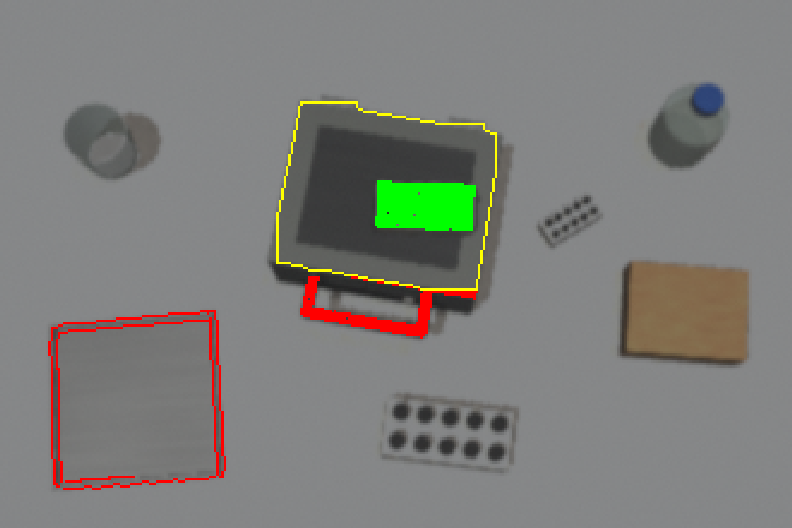

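```bash
cat >> h.py <<'E'
from scipy.spatial.transform import Rotation as Ro
def go(x,y,z,yaw):
    "yaw: world direction of tool x in deg; prints shift in cm in tool axes + roll"
    o=get_obs(); R=Ro.from_quat(o['tool_rot']).as_matrix()
    s=R.T@(np.array([x,y,z])-o['eef_pos'])*100
    cy=np.degrees(np.arctan2(R[1,0],R[0,0])); r=-((yaw-cy+90)%180-90)
    print('t',round(float(o['clock']),2),'pos',o['eef_pos'].round(4),'yaw',round(cy,2),'tilt',R[:,2].round(4),'g',round(float(o['grip_width']),4),'F',o['ft_force'].round(1))
    print('shift cm',s.round(2),'dist',np.linalg.norm(s).round(1),'roll',round(r,1))
E
python3 -c "
from h import *
go(.597,-.021,.25,-4.2)"
```

```text
t 0.2 pos [0.1153 0.4862 0.2447] yaw 76.66 tilt [-3.0e-04 -1.3e-03 -1.0e+00] g 0.0856 F [ 0.3 -0.7  0.6]
shift cm [-38.23  58.57  -0.48] dist 70.0 roll 80.9
```

```bash
python3 -m inch '[[[8.5,-3.4,5.2,0,8],[8.5,-6.8,10.4,0,16],[8.5,-10.2,15.6,0,24],[8.5,-13.6,20.8,0,32],[8.5,-17,26,0,40]]]'; python3 -c "
from h import *
go(.597,-.021,.25,-4.2)"
```

```text
clock: 0.82
eef_pos: [0.3301, 0.2592, 0.245]
tool_rot: [0.95, 0.313, -0.0, 0.0]
ft_force: [0.6, 0.7, 0.3]
grip_width: 0.0847
t 0.82 pos [0.3301 0.2592 0.245 ] yaw 36.42 tilt [ 2.e-04 -8.e-04 -1.e+00] g 0.0847 F [0.6 0.7 0.3]
shift cm [ 4.84 38.4  -0.47] dist 38.7 roll 40.6
```

```bash
python3 -m inch '[[[8.5,0.7,5.5,0,8],[8.5,1.4,11,0,16],[8.5,2.1,16.5,0,24],[8.5,2.8,22,0,32],[8.5,3.5,27.5,0,40.6]]]'; python3 -c "
from h import *
go(.597,-.021,.25,-4.2)"
```

```text
clock: 1.45
eef_pos: [0.5225, 0.0572, 0.2451]
tool_rot: [0.999, -0.039, 0.0, 0.0]
ft_force: [1.2, 1.0, -0.4]
grip_width: 0.0849
t 1.45 pos [0.5225 0.0572 0.2451] yaw -4.48 tilt [ 1.e-04 -6.e-04 -1.e+00] g 0.0849 F [ 1.2  1.  -0.4]
shift cm [ 8.04  7.21 -0.48] dist 10.8 roll -0.3
```

```bash
python3 -m inch '[[[8.5,4,3.6,0,0],[8.5,8,7.2,0,0],[8.5,8,7.2,0,0],[8.5,8,7.2,0,0],[8.5,8,7.2,0,0]]]'
python3 - <<'E'
from h import *
go(.597,-.021,.25,-4.2)
p,d,i,f=cam("wrist"); P=pts(d,i,f); np.save('Pw.npy',P); Z=P[...,2]
save('w1',p)
q,_,_,_=cam('top'); save('t1',q)
hsv=cv2.cvtColor(p,cv2.COLOR_RGB2HSV)
m=(Z>.135)&(Z<.152)&(p.min(2)>110)
n,l,s,c=cv2.connectedComponentsWithStats(m.astype(np.uint8)); print(s[1:][s[1:,4]>300])
E
```

```text
clock: 2.08
eef_pos: [0.5959, -0.0198, 0.2454]
tool_rot: [0.999, -0.038, -0.0, 0.0]
ft_force: [0.3, 0.1, 0.3]
grip_width: 0.0851
t 2.08 pos [ 0.5959 -0.0198  0.2454] yaw -4.39 tilt [-2.e-04 -4.e-04 -1.e+00] g 0.0851 F [0.3 0.1 0.3]
shift cm [ 0.12  0.11 -0.46] dist 0.5 roll -0.2
[[ 288  141   68  134 5109]]
```

View pics/w1.png

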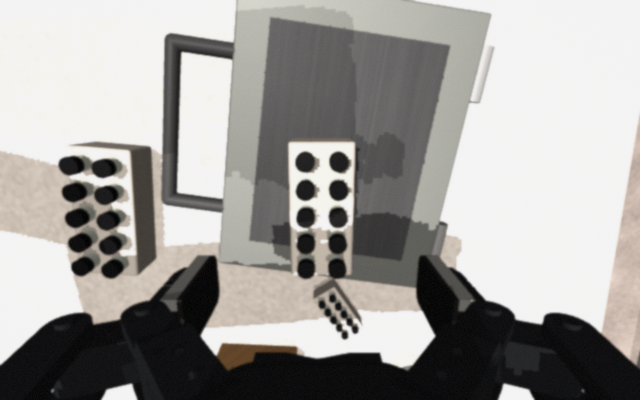

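Run:
```python
from h import *
i=optics.camera_info('wrist'); f=200/np.tan(np.radians(i['vfov']/2))
P=np.load('Pw.npy'); Z=P[...,2]
for (u,v) in [(289,142),(354,142),(321,175),(322,205),(270,205),(322,272)]: print((u,v),P[v,u].round(4))
roi=np.zeros(Z.shape,bool); roi[120:290,270:375]=1
m=roi&(Z>.13)&(Z<.17); 
t=roi&(abs(Z-.146)<.004); r=cv2.minAreaRect(P[t][:,:2].astype(np.float32)); print('top face',t.sum(),Z[t].mean(),r)
k=np.array([ray(u,v,.146,i,f) for u,v in [(289,141),(355,141)]]); print(k.round(4))
# caps at z .161
g=cv2.cvtColor(cv2.imread('pics/w1.png'),cv2.COLOR_BGR2GRAY)
cm=((g<60)&roi).astype(np.uint8); n,l,s,c=cv2.connectedComponentsWithStats(cm)
for a,b in zip(s,c):
    if 150<a[4]<1000: print(a,b.round(1),ray(*b,.159,i,f).round(4))
lm=(abs(Z-.112)<.004); lm=cv2.morphologyEx((lm|m).astype(np.uint8),cv2.MORPH_OPEN,np.ones((41,41)))
print('lid',cv2.minAreaRect(P[lm>0][:,:2].astype(np.float32)),Z[lm>0].mean())
bm=np.zeros(Z.shape,bool); bm[45:200,163:180]=1; bm&=(Z>.1)&(Z<.125); r=cv2.minAreaRect(P[bm][:,:2].astype(np.float32));print('bar',bm.sum(),np.median(Z[bm]),r)
```

```text
(289, 142) [0.5801 0.0306 0.1449]
(354, 142) [0.624  0.0272 0.145 ]
(321, 175) [0.6    0.0064 0.1454]
(322, 205) [ 0.5991 -0.015   0.1463]
(270, 205) [ 0.5566 -0.0214  0.112 ]
(322, 272) [ 0.5953 -0.0674  0.1455]
top face 5225 0.14578650300583365 ((0.5982909202575684, -0.020032715052366257), (0.09936193376779556, 0.04615985229611397), 85.58030700683594)
[[0.5805 0.0313 0.146 ]
 [0.6249 0.0279 0.146 ]]
[296 153  18  18 253] [305.  161.8] [0.5906 0.0183 0.159 ]
[330 153  18  19 258] [338.7 161.9] [0.6124 0.0166 0.159 ]
[297 181  17  19 258] [305.2 189.9] [ 5.892e-01 -2.000e-04  1.590e-01]
[330 181  18  19 261] [338.1 189.8] [ 0.6109 -0.0018  0.159 ]
[297 208  17  19 252] [305.4 216.9] [ 0.5876 -0.0189  0.159 ]
[330 208  16  19 246] [337.6 216.9] [ 0.6094 -0.0206  0.159 ]
[354 214  21  42 742] [364.8 235.7] [ 0.6272 -0.0356  0.159 ]
[273 223  16  21 255] [281.4 234.4] [ 0.5701 -0.0302  0.159 ]
[298 234  16  20 271] [305.5 243.2] [ 0.5861 -0.0379  0.159 ]
[329 234  17  20 275] [337.  243.2] [ 0.6078 -0.0396  0.159 ]
[298 259  16  19 259] [305.7 267.9] [ 0.5846 -0.0566  0.159 ]
[329 259  17  19 270] [336.7 268.2] [ 0.6064 -0.0585  0.159 ]
lid ((0.0, 0.0), (0.0, 0.0), 0.0) nan
bar 2491 0.11078507216783771 ((0.4874553084373474, 0.04649219661951065), (0.11705373227596283, 0.013753741048276424), 79.13439178466797)<stdin>:15: RuntimeWarning: Mean of empty slice.
  ret = ret.dtype.type(ret / rcount)
```

```bash
python3 -m inch '[[[8.5,0.27,0,3,0],[8.5,0.27,0,6,0],[8.5,0.27,0,9,0],[8.5,0.27,0,10.6,0],[8.5,0.27,0,11.1,0]]]'; python3 -c "
from h import *
go(.5985,-.0198,.135,-4.5)"
```

```text
clock: 2.8
eef_pos: [0.5983, -0.0195, 0.1343]
tool_rot: [0.999, -0.038, -0.0, 0.0]
ft_force: [-0.2, -1.0, 0.8]
grip_width: 0.0851
t 2.8 pos [ 0.5983 -0.0195  0.1343] yaw -4.33 tilt [-5.e-04 -5.e-04 -1.e+00] g 0.0851 F [-0.2 -1.   0.8]
shift cm [ 0.02  0.03 -0.07] dist 0.1 roll 0.2
```

```bash
python3 -m inch '[[[6,0,0,0,0],[5,0,0,0,0],[4,0,0,0,0],[4,0,0,0,0],[4,0,0,0,0]]]'; python3 -m inch '[[[4,0,0,0,0],[4,0,0,0,0],[4,0,0,-0.3,0],[4,0,0,-0.8,0],[4,0,0,-1.5,0]]]';  python3 - <<'E'
from h import *
go(.5985,-.0198,.135,-4.5)
p,d,i,f=cam("wrist");save('w2',p)
E
```

```text
clock: 3.42
eef_pos: [0.5992, -0.0195, 0.1358]
tool_rot: [0.999, -0.038, 0.001, 0.0]
ft_force: [-0.5, -0.1, 6.9]
grip_width: 0.045
clock: 4.05
eef_pos: [0.5989, -0.0195, 0.1508]
tool_rot: [0.999, -0.038, 0.001, 0.0]
ft_force: [-0.4, 0.9, -0.6]
grip_width: 0.0448
t 4.05 pos [ 0.5989 -0.0195  0.1508] yaw -4.33 tilt [ 1.4e-03 -4.0e-04 -1.0e+00] g 0.0448 F [-0.4  0.9 -0.6]
shift cm [-0.04  0.03  1.58] dist 1.6 roll 0.2
```

View pics/w2.png

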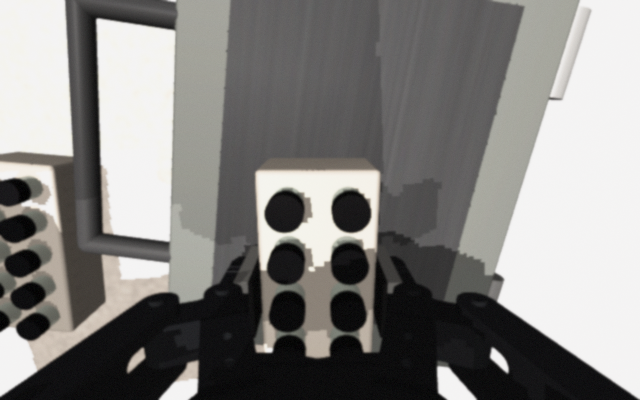

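```bash
python3 -m inch '[[[4,0,0,-1.5,0],[4,0,0,-3.5,0],[4,0,0,-5.5,0],[4,0,0,-6,0],[4,0,0,-6,0]]]'
python3 - <<'E'
from h import *
go(.424,.300,.2,-4.5)
p,d,i,f=cam("side");save('s2',cv2.resize(p[120:370,200:520],None,fx=2.4,fy=2.4))
E
```

```text
clock: 4.72
eef_pos: [0.5997, -0.0195, 0.2127]
tool_rot: [0.999, -0.038, 0.002, 0.0]
ft_force: [-0.2, 0.3, -1.5]
grip_width: 0.0448
t 4.72 pos [ 0.5997 -0.0195  0.2127] yaw -4.33 tilt [ 4.8e-03 -6.0e-04 -1.0e+00] g 0.0448 F [-0.2  0.3 -1.5]
shift cm [-19.94 -30.53   1.17] dist 36.5 roll 0.2
```

View pics/s2.png

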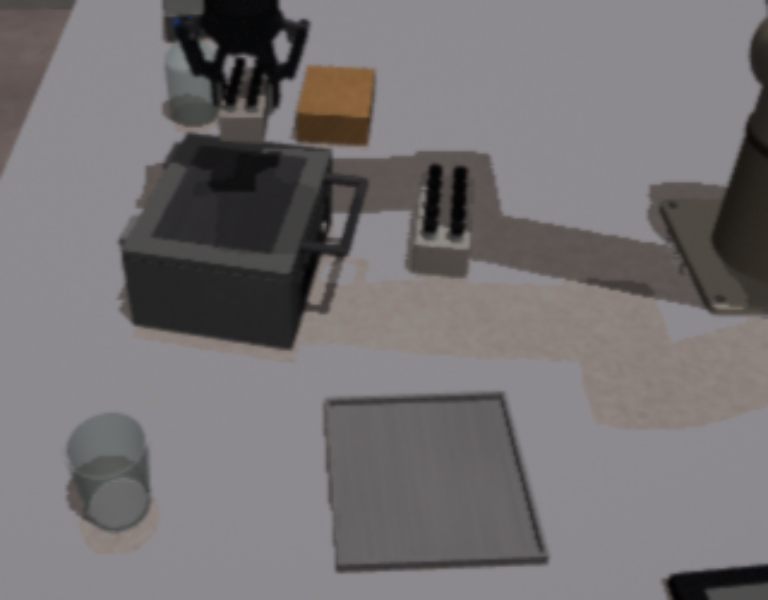

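```bash
python3 -m inch '[[[4,-3.2,-4.9,0.2,0],[4,-6.4,-9.8,0.4,0],[4,-9.6,-14.7,0.6,0],[4,-12.8,-19.6,0.8,0],[4,-14.5,-22.2,0.8,0]]]'
python3 - <<'E'
from h import *
go(.424,.300,.2,-4.5)
E
```

```text
clock: 5.4
eef_pos: [0.4691, 0.2147, 0.2023]
tool_rot: [0.999, -0.036, 0.0, 0.001]
ft_force: [0.4, 0.3, -1.3]
grip_width: 0.0447
t 5.4 pos [0.4691 0.2147 0.2023] yaw -4.18 tilt [ 8.0e-04 -1.2e-03 -1.0e+00] g 0.0447 F [ 0.4  0.3 -1.3]
shift cm [-5.12 -8.18  0.21] dist 9.7 roll 0.3
```

```bash
python3 -m inch '[[[4,-2.6,-4.1,0,0],[4,-5.1,-8.2,0,0],[4,-5.1,-8.2,0.2,0],[4,-5.1,-8.2,0.2,0],[4,-5.1,-8.2,0.2,0]]]'
python3 - <<'E'
from h import *
go(.424,.300,.0285,-4.5)
p,d,i,f=cam("wrist");save('w3',p); P=pts(d,i,f); print(P[150,320],P[60,60])
p,d,i,f=cam("side");save('s3',cv2.resize(p[120:370,200:520],None,fx=2.4,fy=2.4))
E
```

```text
clock: 6.02
eef_pos: [0.4245, 0.2991, 0.1997]
tool_rot: [0.999, -0.037, 0.0, 0.001]
ft_force: [0.6, 0.8, -1.5]
grip_width: 0.045
t 6.03 pos [0.4245 0.2991 0.1997] yaw -4.27 tilt [ 2.0e-04 -1.9e-03 -1.0e+00] g 0.045 F [ 0.6  0.8 -1.5]
shift cm [-0.06 -0.12 17.12] dist 17.1 roll 0.2
[0.42917608 0.33163958 0.00443812] [0.21120872 0.42690486 0.01737201]
```

View pics/w3.png

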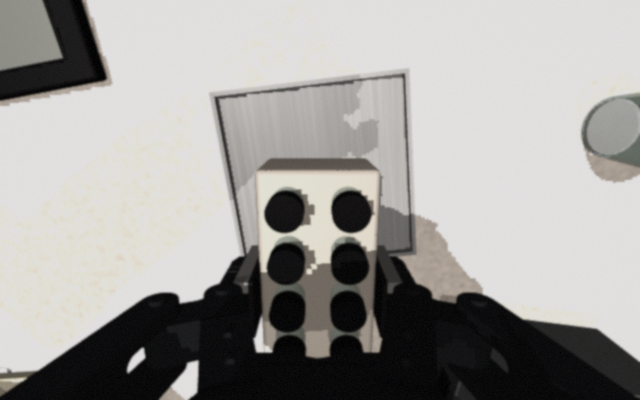

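View pics/s3.png

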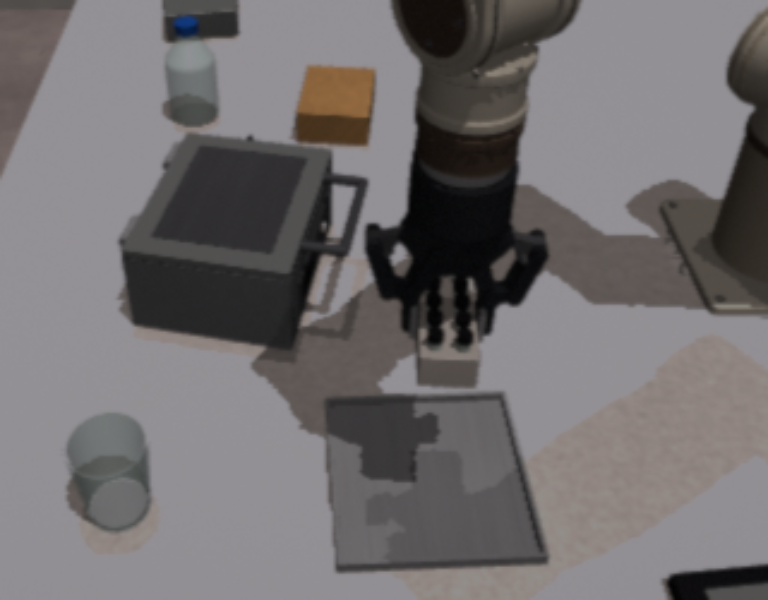

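```bash
python3 -m inch '[[[4,0,0,3,-1],[4,0,0,6,-3],[4,0,0,9,-5],[4,0,0,12,-6],[4,0,0,14,-6]]]'; python3 -m inch '[[[4,0,0,0,0],[4,0,0,0.3,0],[4,0,0,0.6,0],[4,0,0,0.9,0],[4,0,0,1.2,0]]]'
python3 - <<'E'
from h import *
go(.424,.300,.0285,2.5)
E
```

```text
clock: 6.75
eef_pos: [0.4248, 0.2978, 0.0587]
tool_rot: [1.0, 0.014, -0.0, 0.001]
ft_force: [-0.2, -0.4, -1.4]
grip_width: 0.0448
clock: 7.38
eef_pos: [0.425, 0.2979, 0.0468]
tool_rot: [1.0, 0.014, -0.0, 0.001]
ft_force: [0.1, -0.3, -1.9]
grip_width: 0.0447
t 7.38 pos [0.425  0.2979 0.0468] yaw 1.62 tilt [ 0.     -0.0018 -1.    ] g 0.0447 F [ 0.1 -0.3 -1.9]
shift cm [-0.09 -0.21  1.83] dist 1.8 roll -0.9
```

```bash
python3 -m inch '[[[4,0,0,0.3,0],[4,0,0,0.6,0],[4,0,0,0.9,0],[4,0,0,1.2,0],[4,0,0,1.4,0]]]'; python3 -m inch '[[[4,0,0,0.1,0],[4,0,0,0.2,0],[4,0,0,0.25,0],[4,0,0,0.3,0],[4,0,0,0.35,0]]]'
python3 - <<'E'
from h import *
go(.424,.300,.0285,2.5)
p,d,i,f=cam("side");save('s4',cv2.resize(p[200:370,300:460],None,fx=3.5,fy=3.5,interpolation=2))
E
```

```text
clock: 8.0
eef_pos: [0.4249, 0.2978, 0.0326]
tool_rot: [1.0, 0.014, -0.0, 0.001]
ft_force: [-0.6, 0.4, -0.9]
grip_width: 0.045
clock: 8.62
eef_pos: [0.4249, 0.2978, 0.0291]
tool_rot: [1.0, 0.014, -0.0, 0.001]
ft_force: [-0.7, -0.6, -2.5]
grip_width: 0.0449
t 8.62 pos [0.4249 0.2978 0.0291] yaw 1.62 tilt [-1.e-04 -2.e-03 -1.e+00] g 0.0449 F [-0.7 -0.6 -2.5]
shift cm [-0.09 -0.22  0.06] dist 0.2 roll -0.9
```

View pics/s4.png

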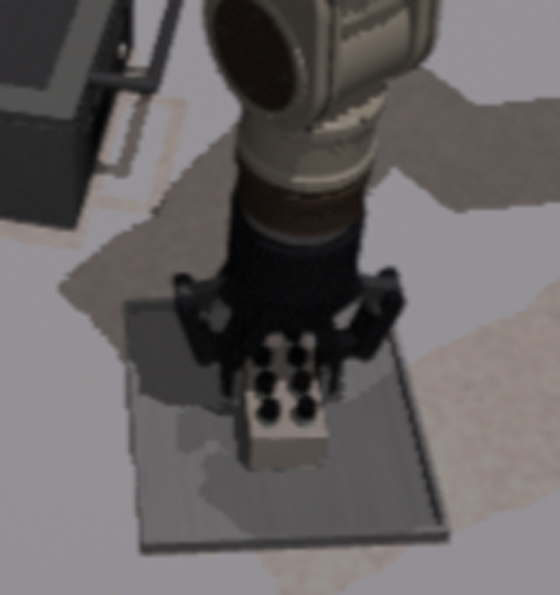

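Not touching yet. I'll go down in tenths of a millimetre and watch the force.

```bash
python3 -m inch '[[[4,0,0,0.04,0],[4,0,0,0.07,0],[4,0,0,0.1,0],[4,0,0,0.1,0],[4,0,0,0.1,0]]]'; python3 -m inch '[[[4,0,0,0.03,0],[4,0,0,0.05,0],[4,0,0,0.07,0],[4,0,0,0.07,0],[4,0,0,0.07,0]]]'
```

```text
clock: 9.3
eef_pos: [0.4249, 0.2978, 0.028]
tool_rot: [1.0, 0.014, -0.0, 0.001]
ft_force: [-0.6, -0.0, -1.3]
grip_width: 0.045
clock: 9.93
eef_pos: [0.4249, 0.2978, 0.0278]
tool_rot: [1.0, 0.014, 0.0, 0.001]
ft_force: [-2.0, -1.2, 5.1]
grip_width: 0.045
```

```bash
python3 -m inch '[[[4.6,0,0,0,0],[5,0,0,0,0],[5.6,0,0,0,0],[6.2,0,0,0,0],[6.2,0,0,0,0]]]'; python3 -m inch '[[[6.5,0,0,0,0],[6.5,0,0,-1,0],[6.5,0,0,-3,0],[6.5,0,0,-6,0],[6.5,0,0,-9,0]]]'
python3 - <<'E'
from h import *
go(.487,.046,.2,-12)
p,d,i,f=cam("wrist");save('w5',p)
P=pts(d,i,f); Z=P[...,2]; roi=np.zeros(Z.shape,bool); roi[100:320,240:400]=1
t=roi&(abs(Z-.038)<.006)&(p.min(2)>90); print(t.sum(),np.percentile(Z[t],[5,50,95]),cv2.minAreaRect(P[t][:,:2].astype(np.float32)))
q=P[t]; A=np.c_[q[:,:2],np.ones(len(q))]; print('tilt of top',np.linalg.lstsq(A,q[:,2],rcond=None)[0])
p,d,i,f=cam("side");save('s5',cv2.resize(p[200:370,300:460],None,fx=3.5,fy=3.5,interpolation=2))
E
```

```text
clock: 10.55
eef_pos: [0.4249, 0.2978, 0.0278]
tool_rot: [1.0, 0.014, 0.0, 0.001]
ft_force: [-0.4, -0.2, 0.1]
grip_width: 0.0619
clock: 11.18
eef_pos: [0.4249, 0.298, 0.1193]
tool_rot: [1.0, 0.014, 0.0, 0.001]
ft_force: [-0.8, -0.5, -0.7]
grip_width: 0.0652
t 11.18 pos [0.4249 0.298  0.1193] yaw 1.62 tilt [ 4.0e-04 -1.7e-03 -1.0e+00] g 0.0652 F [-0.8 -0.5 -0.7]
shift cm [ 5.5  25.38 -8.03] dist 27.2 roll 13.6
5795 [0.03648883 0.03776958 0.03905773] ((0.4248678386211395, 0.29717135429382324), (0.04618614539504051, 0.0996059700846672), 1.6221941709518433)
tilt of top [ 0.00174417 -0.002465    0.03779342]
```

View pics/w5.png

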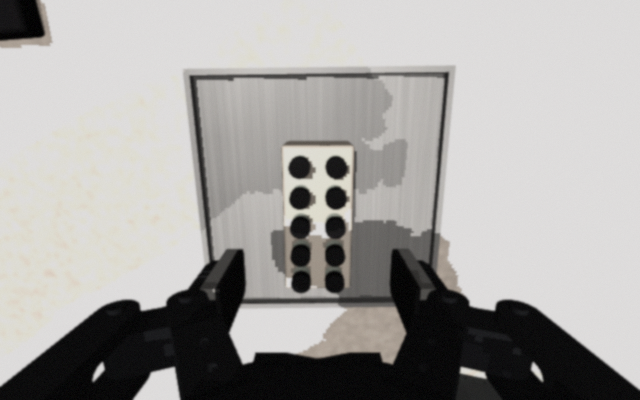

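View pics/s5.png

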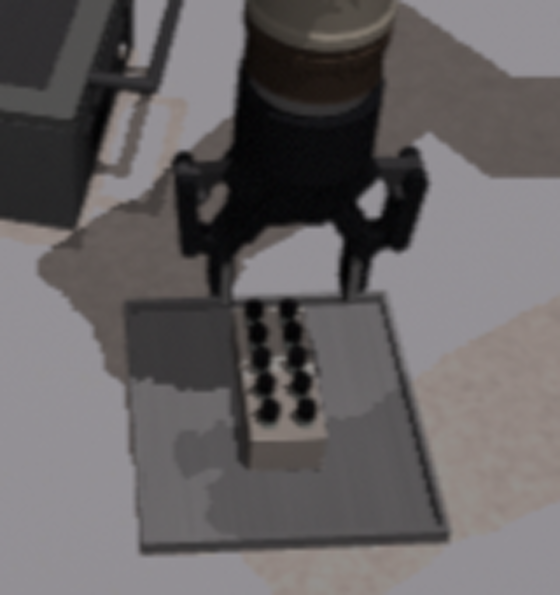

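The rack stands flat and centred in the tray. Its top face is at 37.8 mm where 38 is expected. Next is the bar.

```bash
python3 -m inch '[[[6,0,0,-5,0],[6,0.8,4,-8,3],[6,2,9,-8,7],[6,3,14,-8,11],[6,4,19,-8,13.6]]]'; python3 -m inch '[[[5,0.7,3,0,0],[5,1.5,6.3,0,0],[5,1.5,6.3,0,0],[5,1.5,6.3,0,0],[5,1.5,6.3,0,0]]]';python3 - <<'E'
from h import *
go(.487,.046,.2,-12)
p,d,i,f=cam("wrist");save('w6',p);np.save('Pw6.npy',pts(d,i,f))
E
```

```text
clock: 11.9
eef_pos: [0.472, 0.1091, 0.2017]
tool_rot: [0.994, -0.105, 0.003, -0.002]
ft_force: [0.6, -0.5, -0.0]
grip_width: 0.0603
clock: 12.52
eef_pos: [0.4735, 0.0453, 0.2014]
tool_rot: [0.995, -0.104, 0.003, -0.002]
ft_force: [0.2, 0.5, 0.6]
grip_width: 0.0502
t 12.53 pos [0.4735 0.0453 0.2014] yaw -11.97 tilt [ 0.0065  0.003  -1.    ] g 0.0502 F [0.2 0.5 0.6]
shift cm [ 1.31 -0.35  0.15] dist 1.4 roll 0.0
```

View pics/w6.png

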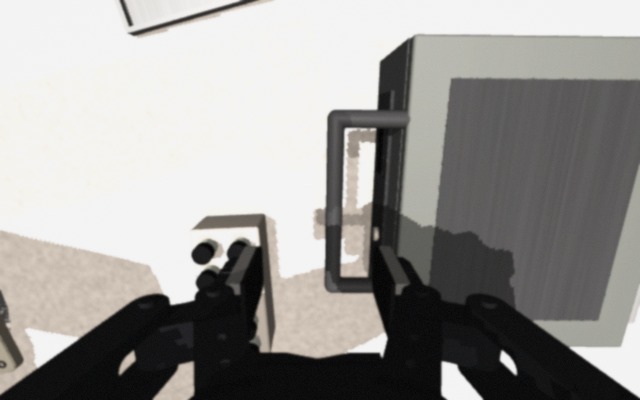

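Run:
```python
from h import *
P=np.load('Pw6.npy'); Z=P[...,2]
i=optics.camera_info('wrist'); f=200/np.tan(np.radians(i['vfov']/2))
m=np.zeros(Z.shape,bool); m[125:272,320:350]=1; m&=(Z>.095)&(Z<.125)
q=P[m]; print(m.sum(),np.percentile(Z[m],[5,50,95,99])); l=cv2.fitLine(q[:,:2].astype(np.float32),cv2.DIST_L2,0,.01,.01).ravel(); print('bar',l,'yaw of x',np.degrees(np.arctan2(l[1],l[0]))-90, cv2.minAreaRect(q[:,:2].astype(np.float32)))
for (u,v) in [(328,110),(328,291)]: print(ray(u,v,.106,i,f).round(4))
# bar centreline via mid columns per row
us=[];vs=[]
for v in (140,200,255):
    c=np.flatnonzero(m[v]); print(v,c.min(),c.max(),ray(c.mean(),v,.107,i,f).round(4))
# lid front edge
mm=(abs(Z-.112)<.004); 
e=np.array([P[v,np.flatnonzero(mm[v,400:])[0]+400] for v in range(130,250,5)]); l=cv2.fitLine(e[:,:2].astype(np.float32),cv2.DIST_L1,0,.01,.01).ravel(); print('edge',l,np.degrees(np.arctan2(l[1],l[0])))
```

```text
2545 [0.10771209 0.11084719 0.11241808 0.11300176]
bar [0.21969229 0.9755692  0.48714244 0.05559234] yaw of x -12.690964 ((0.48720675706863403, 0.05157352238893509), (0.10408550500869751, 0.014276402071118355), 76.69843292236328)
[0.4947 0.1126 0.106 ]
[ 0.4687 -0.0154  0.106 ]
140 327 344 [0.4957 0.0929 0.107 ]
200 326 342 [0.4868 0.053  0.107 ]
255 325 340 [0.4777 0.0129 0.107 ]
edge [0.19631587 0.9805407  0.537007   0.07196667] 78.67839
```

```bash
python3 -c "
from h import *
go(.4856,.0485,.150,-12.7)"
```

```text
t 12.57 pos [0.4735 0.0453 0.2015] yaw -11.95 tilt [ 0.0066  0.0029 -1.    ] g 0.0497 F [ 0.2 -0.4  1.5]
shift cm [ 1.09 -0.54  5.16] dist 5.3 roll 0.7
```

```bash
python3 -m inch '[[[4,0.5,-0.3,1,0.7],[3,1.1,-0.5,2.5,0.7],[3,1.1,-0.5,4,0.7],[3,1.1,-0.5,5,0.7],[3,1.1,-0.5,5.2,0.7]]]';python3 - <<'E'
from h import *
go(.4856,.0485,.103,-12.7)
p,d,i,f=cam("wrist");save('w7',p)
E
```

```text
clock: 13.2
eef_pos: [0.4847, 0.0479, 0.1482]
tool_rot: [0.994, -0.11, 0.002, -0.002]
ft_force: [-0.4, 0.1, -0.0]
grip_width: 0.0299
t 13.2 pos [0.4847 0.0479 0.1482] yaw -12.66 tilt [ 0.004   0.0026 -1.    ] g 0.0299 F [-0.4  0.1 -0. ]
shift cm [ 0.06 -0.06  4.53] dist 4.5 roll 0.0
```

View pics/w7.png

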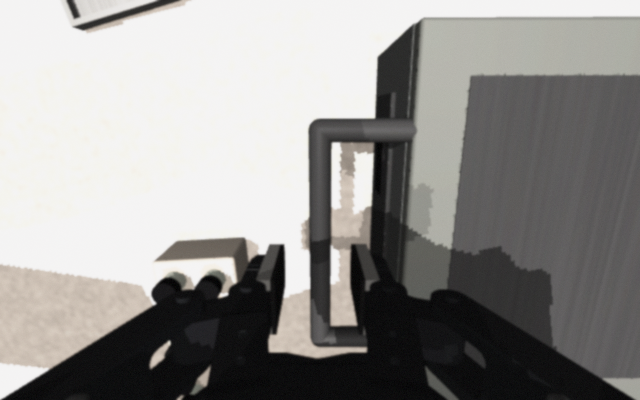

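The bar (column 320) is centred between the pads, which sit at about 275 and 360. Going down onto it.

```bash
python3 -m inch '[[[3,0.06,0,1.2,0],[3,0.06,0,2.4,0],[3,0.06,0,3.6,0],[3,0.06,0,4.3,0],[3,0.06,0,4.5,0]]]';python3 - <<'E'
from h import *
go(.4856,.0485,.103,-12.7)
p,d,i,f=cam("wrist");save('w8',p)
E
```

```text
clock: 13.88
eef_pos: [0.4855, 0.0479, 0.103]
tool_rot: [0.994, -0.11, 0.002, -0.002]
ft_force: [-0.8, 0.4, 1.0]
grip_width: 0.0305
t 13.88 pos [0.4855 0.0479 0.103 ] yaw -12.66 tilt [ 0.0038  0.0026 -1.    ] g 0.0305 F [-0.8  0.4  1. ]
shift cm [ 0.   -0.06  0.  ] dist 0.1 roll 0.0
```

View pics/w8.png

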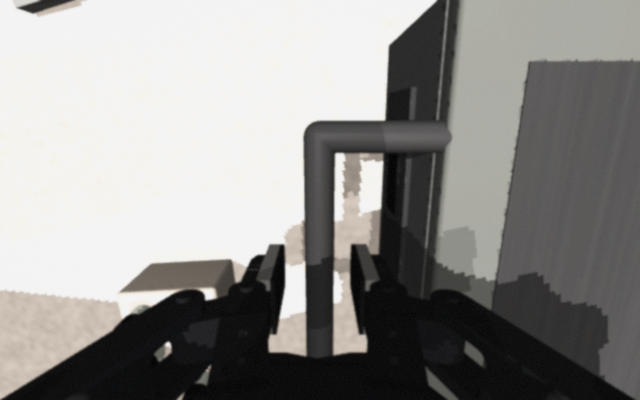

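```bash
python3 -m inch '[[[2,0,0,0,0],[1,0,0,0,0],[0.6,0,0,0,0],[0.6,0,0,0,0],[0.6,0,0,0,0]]]';python3 - <<'E'
from h import *
go(.4856,.0485,.103,-12.7)
o=get_obs()
H=np.array([.7051,-.001,.1]); d=np.array([np.cos(np.radians(-12.7)),np.sin(np.radians(-12.7)),0])
def bar(a): return H-d*(.225*np.cos(a)-.006*np.sin(a))+np.array([0,0,1])*(.225*np.sin(a)+.006*np.cos(a))
for a in range(0,63,4): print(a,((bar(np.radians(a))-bar(0))@d*100).round(2),((bar(np.radians(a))-bar(0))[2]*100).round(2))
E
```

```text
clock: 14.55
eef_pos: [0.4862, 0.0479, 0.1036]
tool_rot: [0.994, -0.11, 0.003, -0.002]
ft_force: [1.0, -0.6, 1.7]
grip_width: 0.0098
t 14.55 pos [0.4862 0.0479 0.1036] yaw -12.66 tilt [ 0.0056  0.0026 -1.    ] g 0.0098 F [ 1.  -0.6  1.7]
shift cm [-0.07 -0.04  0.06] dist 0.1 roll 0.0
0 0.0 0.0
4 0.1 1.57
8 0.3 3.13
12 0.62 4.66
16 1.04 6.18
20 1.56 7.66
24 2.19 9.1
28 2.92 10.49
32 3.74 11.83
36 4.65 13.11
40 5.65 14.32
44 6.73 15.46
48 7.89 16.52
52 9.12 17.5
56 10.42 18.39
60 11.77 19.19
```

```bash
python3 -m inch '[[[0.6,0,0,-0.8,0],[0.6,0.1,0,-1.6,0],[0.6,0.2,0,-2.4,0],[0.6,0.3,0,-3.1,0],[0.6,0.3,0,-3.1,0]]]';cat >> h.py <<'E'
H=np.array([.7051,-.001,.1]); D=np.array([np.cos(np.radians(-12.7)),np.sin(np.radians(-12.7)),0])
B0=np.array([.4862,.0479,.1036])  # TCP when gripping, lid shut
def bar(a):
    a=np.radians(a); return H-D*(.225*np.cos(a)-.006*np.sin(a))+np.array([0,0,1])*(.225*np.sin(a)+.006*np.cos(a))
def plan(angs):
    o=get_obs(); R=Ro.from_quat(o['tool_rot']).as_matrix(); e=o['eef_pos']-B0
    # current angle estimate from position about hinge
    w=e+bar(0)-H; print('est angle',np.degrees(np.arctan2(w[2],-(w@D)))-np.degrees(np.arctan2(.006,.225)),'radius',np.hypot(w[2],w@D),'(0.2251)')
    print(o['eef_pos'].round(4),'F',o['ft_force'].round(1),'T',o['ft_torque'].round(2),'g',o['grip_width'],'tilt',R[:,2].round(3),'t',o['clock'])
    for a in angs: print(a,(R.T@(bar(a)-bar(0)+B0-o['eef_pos'])*100).round(2))
E
python3 -c "
from h import *
plan([12,16,20,24,28])
p,d,i,f=cam('side');save('s9',cv2.resize(p[120:370,200:520],None,fx=2.4,fy=2.4))"
```

```text
clock: 15.18
eef_pos: [0.4891, 0.0473, 0.1352]
tool_rot: [0.994, -0.11, 0.003, -0.002]
ft_force: [3.4, -0.9, -3.7]
grip_width: 0.0095
est angle 8.08236663623201 radius 0.22523547228531046 (0.2251)
[0.4891 0.0473 0.1352] F [ 3.4 -0.9 -3.7] T [ 0.1  -0.39  0.01] g 0.009478788770691944 tilt [ 0.006  0.003 -1.   ] t 15.175
12 [ 0.33 -0.   -1.5 ]
16 [ 0.76 -0.01 -3.01]
20 [ 1.29 -0.02 -4.49]
24 [ 1.93 -0.02 -5.93]
28 [ 2.66 -0.03 -7.32]
```

View pics/s9.png

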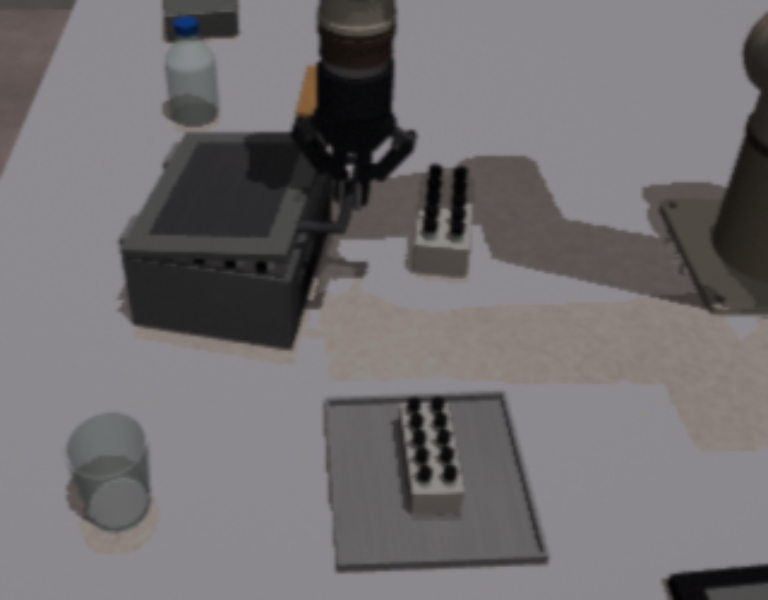

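The lid is open a little (gap at about (240,265)) with low forces. Continuing.

```bash
python3 -m inch '[[[0.6,0.33,0,-1.5,0],[0.6,0.76,0,-3,0],[0.6,1.3,0,-4.5,0],[0.6,1.9,0,-5.9,0],[0.6,2.65,0,-7.3,0]]]'
python3 -c "
from h import *
plan([32,36,40,44,48])"
```

```text
clock: 15.85
eef_pos: [0.5126, 0.042, 0.2073]
tool_rot: [0.994, -0.11, 0.0, -0.002]
ft_force: [1.3, 2.3, -4.7]
grip_width: 0.0098
est angle 27.474872393666033 radius 0.2262958164552471 (0.2251)
[0.5126 0.042  0.2073] F [ 1.3  2.3 -4.7] T [ 0.52  0.27 -0.03] g 0.009758428802318945 tilt [ 0.001  0.005 -1.   ] t 15.85
32 [ 1.03  0.   -1.46]
36 [ 1.94 -0.   -2.74]
40 [ 2.94 -0.01 -3.95]
44 [ 4.02 -0.01 -5.09]
48 [ 5.18 -0.01 -6.15]
```

```bash
python3 -m inch '[[[0.6,1,0,-1.4,0],[0.6,1.9,0,-2.7,0],[0.6,2.9,0,-3.9,0],[0.6,4,0,-5.1,0],[0.6,5.2,0,-6.1,0]]]'
python3 - <<'E'
from h import *
plan([50,52,54,56,58,60])
p,d,i,f=cam('side');save('s10',cv2.resize(p[120:370,200:520],None,fx=2.4,fy=2.4))
P=pts(d,i,f); np.save('Ps.npy',P)
E
```

```text
clock: 16.48
eef_pos: [0.5584, 0.0319, 0.2686]
tool_rot: [0.994, -0.109, -0.005, -0.003]
ft_force: [-12.6, 3.5, 9.5]
grip_width: 0.0098
est angle 47.02018615903918 radius 0.22819724180140874 (0.2251)
[0.5584 0.0319 0.2686] F [-12.6   3.5   9.5] T [0.91 2.89 0.04] g 0.009809547447110057 tilt [-0.009  0.008 -1.   ] t 16.475
50 [ 1.1   0.03 -0.53]
52 [ 1.72  0.03 -1.02]
54 [ 2.35  0.02 -1.48]
56 [ 3.    0.02 -1.92]
58 [ 3.67  0.02 -2.34]
60 [ 4.35  0.02 -2.73]
```

View pics/s10.png

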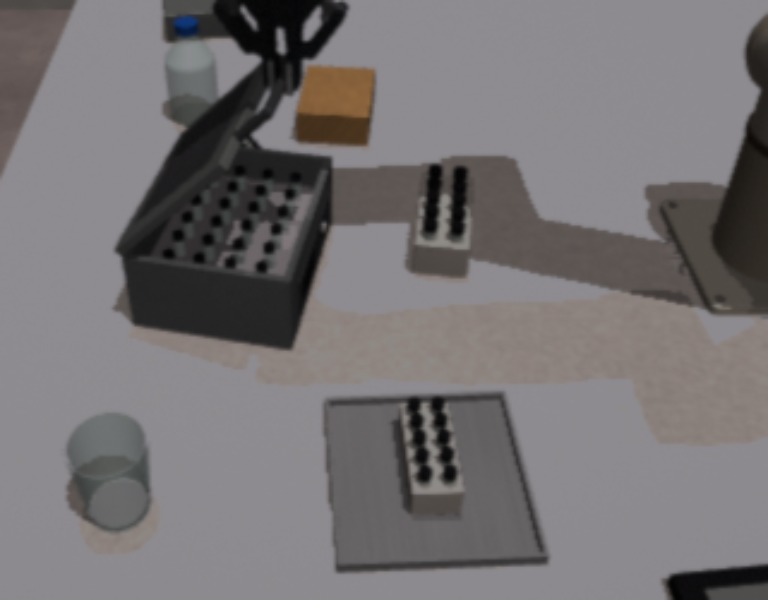

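```bash
python3 -m inch '[[[0.6,0.5,0,-0.5,0],[0.6,1.1,0,-1,0],[0.6,1.8,0,-1.5,0],[0.6,2.3,0,-1.9,0],[0.6,2.8,0,-2.2,0]]]'
python3 - <<'E'
from h import *
plan([56,58,60])
p,d,i,f=cam('side');save('s11',cv2.resize(p[120:370,200:520],None,fx=2.4,fy=2.4)); np.save('Ps.npy',pts(d,i,f))
p,d,i,f=cam('top');save('t11',cv2.resize(p[100:320,150:480],None,fx=2.4,fy=2.4)); np.save('Pt.npy',pts(d,i,f))
E
```

```text
clock: 17.15
eef_pos: [0.5879, 0.0254, 0.2928]
tool_rot: [0.994, -0.109, -0.003, -0.004]
ft_force: [-2.3, 1.8, 1.2]
grip_width: 0.0096
est angle 56.71818092118897 radius 0.22961891349512595 (0.2251)
[0.5879 0.0254 0.2928] F [-2.3  1.8  1.2] T [0.52 0.88 0.  ] g 0.0095893199505793 tilt [-0.005  0.008 -1.   ] t 17.15
56 [0.   0.04 0.54]
58 [0.67 0.04 0.12]
60 [ 1.35  0.04 -0.27]
```

View pics/s11.png

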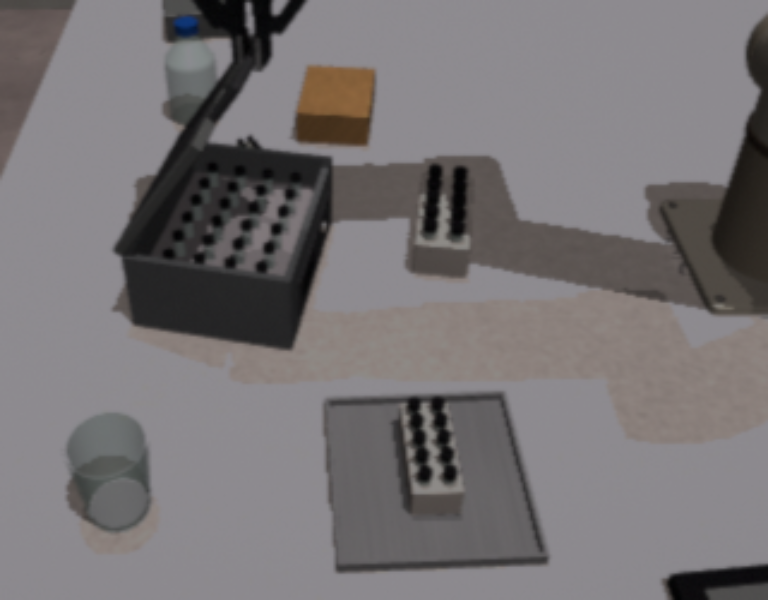

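View pics/t11.png

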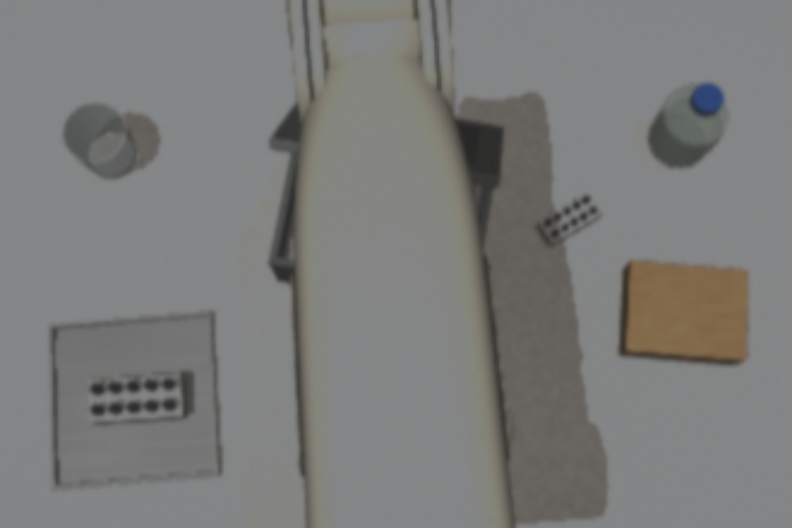

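```bash
cat > ang.py <<'E'
from h import *
import sys
for n,P in (('side',np.load('Ps.npy')),('top',np.load('Pt.npy'))):
    q=P-H; a=q@D; b=q@np.array([-D[1],D[0],0]); z=q[...,2]
    r=np.hypot(a,z); th=np.degrees(np.arctan2(z,-a))
    m=(abs(b)<.108)&(r>.04)&(r<.17)&(th>35)&(th<80)&(z>.02)
    print(n,m.sum())
    if m.sum()<50: continue
    X=np.c_[a[m],b[m],z[m]]
    # dominant plane by RANSAC
    rng=np.random.default_rng(0); best=None
    for _ in range(500):
        s=X[rng.choice(len(X),3,False)]; nn=np.cross(s[1]-s[0],s[2]-s[0]); L=np.linalg.norm(nn)
        if L<1e-6: continue
        inl=abs((X-s[0])@nn/L)<.003
        if best is None or inl.sum()>best.sum(): best=inl
    Y=X[best]; c=Y.mean(0); nn=np.linalg.svd(Y-c)[2][2]
    print(' inl',best.sum(),'normal',nn.round(3),'lid angle',np.degrees(np.arctan2(abs(nn[0]),abs(nn[2]))).round(2),'offset from hinge mm',(c@nn*1000).round(1))
E
python3 ang.py
```

```text
side 332
 inl 294 normal [-0.827 -0.01  -0.562] lid angle 55.8 offset from hinge mm -11.9
top 330
 inl 330 normal [0.829 0.004 0.559] lid angle 56.01 offset from hinge mm 12.1
```

```bash
python3 -m inch '[[[0.6,0.35,0,-0.23,0],[0.6,0.7,0,-0.46,0],[0.6,1.05,0,-0.68,0],[0.6,1.4,0,-0.87,0],[0.6,1.4,0,-0.87,0]]]'
python3 - <<'E'
from h import *
plan([60])
p,d,i,f=cam('side'); np.save('Ps.npy',pts(d,i,f))
p,d,i,f=cam('top'); np.save('Pt.npy',pts(d,i,f))
E
python3 ang.py
```

```text
clock: 17.88
eef_pos: [0.6028, 0.022, 0.3023]
tool_rot: [0.994, -0.11, -0.001, -0.004]
ft_force: [-1.2, 2.7, -0.3]
grip_width: 0.0093
est angle 61.202139556353856 radius 0.23030414938656116 (0.2251)
[0.6028 0.022  0.3023] F [-1.2  2.7 -0.3] T [0.48 0.35 0.01] g 0.009283892851277453 tilt [-0.002  0.008 -1.   ] t 17.875
60 [-0.18  0.05  0.69]
side 94
 inl 73 normal [-0.018  1.    -0.01 ] lid angle 60.76 offset from hinge mm 107.0
top 225
 inl 225 normal [0.87  0.004 0.492] lid angle 60.5 offset from hinge mm 11.6
```

```bash
python3 -m inch '[[[0.6,-0.13,0,0.08,0],[0.6,-0.13,0,0.08,0],[0.6,-0.13,0,0.08,0],[0.6,-0.13,0,0.08,0],[0.6,-0.13,0,0.08,0]]]'
python3 - <<'E'
from h import *
plan([60])
p,d,i,f=cam('side'); np.save('Ps.npy',pts(d,i,f)); save('s12',cv2.resize(p[120:370,200:520],None,fx=2.4,fy=2.4))
p,d,i,f=cam('top'); np.save('Pt.npy',pts(d,i,f))
P=np.load('Pt.npy'); t=np.zeros(p.shape[:2],bool); t[235:300,180:235]=1; t&=(P[...,2]>.028); print('rack',cv2.minAreaRect(P[t][:,:2].astype(np.float32)),np.median(P[t][:,2]))
p,d,i,f=cam('wrist'); save('w12',p)
E
python3 ang.py
```

```text
clock: 18.6
eef_pos: [0.6012, 0.0224, 0.3014]
tool_rot: [0.994, -0.11, -0.002, -0.004]
ft_force: [-0.6, 1.5, -0.5]
grip_width: 0.0096
est angle 60.72204661895832 radius 0.2302488572213361 (0.2251)
[0.6012 0.0224 0.3014] F [-0.6  1.5 -0.5] T [0.47 0.31 0.03] g 0.009610429610484729 tilt [-0.002  0.008 -1.   ] t 18.6
60 [-0.01  0.05  0.59]
rack ((0.38141319155693054, 0.1745668351650238), (0.36175206303596497, 0.07639732956886292), 70.68414306640625) 0.04004674933910805
side 114
 inl 77 normal [0.866 0.018 0.499] lid angle 60.04 offset from hinge mm 11.6
top 234
 inl 234 normal [0.865 0.004 0.501] lid angle 59.94 offset from hinge mm 11.7
```

View pics/s12.png

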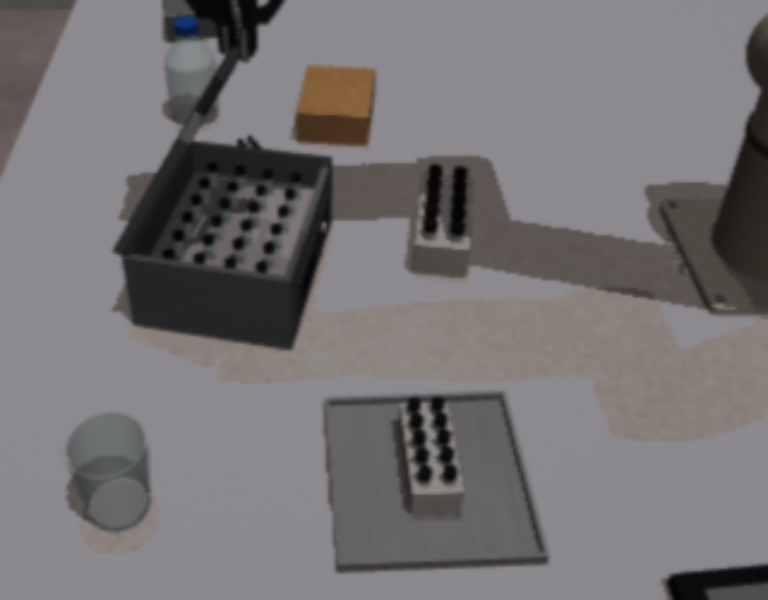

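View pics/w12.png

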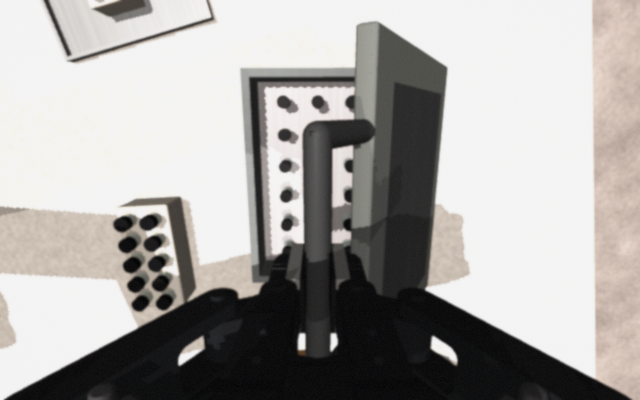

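```bash
python3 -m inch '[[[0.6,0,0,0,0],[0.6,0,0,0,0],[0.6,0,0,0,0],[0.6,0,0,0,0],[0.6,0,0,0,0]]]'
python3 - <<'E'
from h import *
p,d,i,f=cam('side'); np.save('Ps.npy',pts(d,i,f))
p,d,i,f=cam('top'); np.save('Pt.npy',pts(d,i,f))
E
python3 ang.py; python3 -c "
from h import *
print(ticket.job_done())"
```

```text
clock: 19.38
eef_pos: [0.6012, 0.0224, 0.3014]
tool_rot: [0.994, -0.11, -0.002, -0.004]
ft_force: [-0.2, 1.8, -1.0]
grip_width: 0.0097
side 104
 inl 74 normal [0.867 0.015 0.499] lid angle 60.08 offset from hinge mm 11.6
top 231
 inl 231 normal [0.865 0.004 0.502] lid angle 59.84 offset from hinge mm 12.0
the job is handed in; nothing more can be done
None
```

The rack is in the tray and the lid is held at 60 degrees. I handed the job in after about 19.5 s, with the arm still gripping the bar.

- **Rack:** I took the middle-sized rack off the shut lid and set it down in the middle of the tray; the wrist force read about 5 N up at touch-down. Its top face measured 37.8 mm above the bench where 38 is expected, and it was tilted less than 0.2°.
- **Lid:** I gripped the bar and raised it along its arc. The last check gave 60.1° from the side camera and 59.8° from the top camera. The tool did not move over a 0.6 s hold, and the wrist force was about 2 N.
- **Other items:** the carton, bottle, beaker and the two look-alike racks appear unmoved in the pictures.

Some checks were off or failed:
- **Fingertips on the lid:** as the jaws closed on the rack, the wrist force read about 7 N up and the tool rose 1.5 mm, so the fingertips probably touched the lid.
- **Bar grip:** on the way up, the gripper ended about 5 mm farther from the hinge than I had worked out. The bar may have shifted in the pads. The force rose to about 16 N until I corrected the path.
- **Failed measurements:** one side-view lid angle fit landed on the wrong surface and I ignored it. My last numerical check of the rack from the top view picked up other things as well, so the final rack check is from the pictures only.

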